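# Build up the spacer stack on the spindle

## Robot

A 6-joint arm with a two-finger parallel gripper is mounted at the origin on a cart in front of the work surface, level with it; the furniture and walls round the work are solid. World frame = base frame: x ahead of the robot, y to its left, z up, the work surface at z = 0. Lengths are in m, angles in rad, forces in N, time in s.
With the tool pointing down it reaches from about 0.325 to 0.85 m from the base axis. Payload 4.4 kg.
Tool frame: the origin (TCP) lies on the centre line of the jaws, within the pads' length; the fingertips stand 25 mm ahead of it and the grasp point (between the pads) lies 6 mm ahead of it (bot.nose_length is the distance from the TCP to the fingertips, in m); z points along the fingers, y is the line along which they close (so a half turn about z gives the same grasp; the last joint's range is limited). The gripper opens to 94 mm and grips with 3 to 60 N. Pads are 16 mm wide; open, the fingers measure 119 mm over their backs; the gripper's body (75 mm by 177 mm) begins 78 mm behind the grasp point.
Start: joints at [-1.417, 0.207, 1.542, -0, 1.393, -0.15], TCP at [0.172, -0.549, 0.23] pointing down, gripper open.
Joint ranges: [-2.73, 2.73], [-0.86, 2.22], [0.23, 2.46], [-1.11, 4.25], [0.08, 2.63], [-2.82, 2.82]. Speed limits (rad/s): [2.79, 2.79, 3.14, 3.14, 3.14, 3.14].

## Interface

Orientations are given as a 3x3 rotation matrix whose columns are the frame's x, y, z axes.
In Python, from rig import bot, imaging gives the robot as it stands.
- The arm moves only by the tool jog_arm, never from a script. Its arguments are lists of equal length, an entry for each row: "delta_rot": the turn, a rotation vector about the tool's x, y, z in rad, a list of three; "xyz": the shift along the tool's x, y, z in mm, a list of three; "gripper": the closure in counts, from 0 (fully open) to 255 (shut). In form: {"delta_rot": [[rx, ry, rz], ...], "xyz": [[tx, ty, tz], ...], "gripper": [gripper, ...]}. A call has 1 to 12 rows; each row shifts and turns the commanded pose from where the row before left it, along the tool's axes as they then stand; what a row does not reach is not made up. A row lasts 1/10 s, in which the tool goes at most 50 mm and 8.59 degrees, less where a joint would pass 70% of its speed; a pose out of reach is approached as far as the arm can. A call with a gripper value outside its range is refused whole. The fingers move at their own pace and stop on an object; "grip_force" is the grip in N (left out, the last holds). Time passes only in rows, so rows that do not move let the fingers close. It gives the time, the measured TCP pose, the force, the opening and the grip force at its end, in the units of the state.
- bot.state(): the state, without advancing time (a new reading comes with each control period).
- imaging.get_image(name): name is "side" or "top"; returns a dict with "frame" (384x512x3 uint8, red, green, blue), "fx", "fy", "cx", "cy" (pixels), "k1" (the pictures are not rectified: a ray, as slopes to the right and down, at radius r is drawn at 1 + k1 r^2 times it, then the intrinsics apply), "position" and "rotation" of the camera in the world. Camera axes: x right, y down, z forward; pixel columns grow to the right and rows downward; lengths in m; the calibration is good to about 2 mm. A picture is of the moment at which its call begins. There is no depth.
- bot.hand_in(): hands the job in; it is judged then, once.
The state is a dict: "clock": time; "joint_positions": joint angles; "qvel": joint speeds; "joint_efforts": joint torques, N m; "tcp_pos": TCP position; "tcp_rot": TCP orientation; "force": force on the tool from outside, world axes, zero at the start; "ft_torque": the same for the moment, N m; "width": opening from 0.0 (shut) to 1.0 (fully open); "gripper_force": force on a finger pad.
Only numpy, scipy, OpenCV 4.12 (cv2) and the standard library are available. Lean on these libraries where they do the work, as an engineer would, in place of code of your own. Each camera call takes 0.05 s, during which the arm holds its last target. There are 200 camera calls.

## Task

Thread the three spacer rings onto the upright spindle in order of size: the widest (blue) first, at the bottom, then the brass one, then the small dark steel one on top. Lower each ring down the shaft rather than letting it drop, so that each sits flat on the one below. Leave the other things on the bench where they are.

Things in the scene. Friction and masses are not known exactly. Their poses are not given: they have to be found in the camera images.
- spacer_large: blue painted spacer ring, large: outside diameter 58 mm, bore 16 mm, height 18 mm, about 100 g, lying flat on the bench at the start. Origin: centre of the underside, z along the bore (up at the start).
- spacer_medium: yellow brass spacer ring, medium: outside diameter 46 mm, bore 16 mm, height 18 mm, about 70 g, lying flat on the bench at the start. Origin: centre of the underside, z along the bore (up at the start).
- spacer_small: dark steel spacer ring, small: outside diameter 34 mm, bore 16 mm, height 18 mm, about 40 g, lying flat on the bench at the start. Origin: centre of the underside, z along the bore (up at the start).
- spindle_seat (a point): centre of the flat shoulder (30 mm across) at the foot of the upright spindle, where the bottom spacer's underside sits; 20 mm above the bench top. The stand is bolted down: grey 104 x 104 x 10 mm flange with four bolt heads (to 16 mm above the bench), a raised shoulder, then a plain vertical steel shaft 12 mm in diameter. z up.
- spindle_tip (a point): top of the spindle, 64 mm above the seat; its last 10 mm taper from 12 mm down to 5 mm in diameter. Stacked, the three spacers reach 54 mm above the seat.
- tape_roll: roll of cream masking tape lying flat, 87 mm across, 19 mm high; not one of the spacers. Bystander, loose. Origin: centre of its underside.
- usb_stick: dark blue USB stick, 52 x 18 x 8 mm. Bystander, loose. Origin: centre of its underside.
- ball_pen: black pen, 145 mm long. Bystander, loose. Origin: centre of its underside.
- sanding_block: yellow sanding block, 100 x 65 x 26 mm, dark top. Bystander, loose. Origin: centre of its underside.
Things that resemble listed ones, but are neither listed nor needed, are in the scene too. What is shaped like the spacer_small but purple is not meant.

How it is judged:
By the outcome, as a careful person would: the job done as asked, in the order asked, and still so for the second after the job is handed in, with the robot touching nothing.
It also fails if it takes over 72 s, if anything falls off the work surface, if the arm or the gripper's body presses on something with over 40 N, if the wrist force passes 120 N, or if a joint passes its speed limit or range.

## Working session

There is one attempt and no reset: what is moved stays moved. The work goes in short steps, Python scripts to look and compute and a tool call to move; the robot and the scene stay as the last step left them, time stands still between calls to the robot, and variables do not carry over. Pictures are saved under pics/ and viewed, at most 10 in all, crops included, and the job is handed in when it is done.

Besides the shell and the picture viewer there is one more tool, called after "Call:" by a JSON object that holds its "method" and its "body". jog_arm: Moves the arm, as the interface text tells. Its arguments: {"type":"object","properties":{"delta_rot":{"type":"array"},"xyz":{"type":"array"},"gripper":{"type":"array"},"grip_force":{"type":"number"}},"required":["delta_rot","xyz","gripper"]}

```bash
mkdir -p pics; cat > h.py <<'E'
import numpy as np, cv2
from rig import bot, imaging
def grab(n,f=None):
    d=imaging.get_image(n)
    if f: cv2.imwrite('pics/'+f,d['frame'][:,:,::-1])
    return d
def ray(d,u,v):
    x=(u-d['cx'])/d['fx'];y=(v-d['cy'])/d['fy'];a,b=x,y
    for _ in range(20):
        s=1+d['k1']*(a*a+b*b);a,b=x/s,y/s
    return np.array(d['position']),np.array(d['rotation'])@np.array([a,b,1.])
def onz(d,u,v,z):
    p,r=ray(d,u,v);return p+r*(z-p[2])/r[2]
def proj(d,P):
    c=np.array(d['rotation']).T@(np.array(P)-np.array(d['position']));a,b=c[0]/c[2],c[1]/c[2]
    s=1+d['k1']*(a*a+b*b);return d['fx']*a*s+d['cx'],d['fy']*b*s+d['cy']
E
python3 - <<'E'
from h import *
for n in('top','side'):
    d=grab(n,n+'0.png');print(n,d['fx'],d['k1'],np.round(d['position'],3),np.round(d['rotation'],2).tolist())
s=bot.state();print(s);print(bot.nose_length)
E
```

```text
top 481.03683170703977 -0.18347632945827647 [0.489 0.096 1.398] [[-0.03, -1.0, 0.07], [-1.0, 0.03, -0.0], [0.0, -0.07, -1.0]]
side 485.4849753615786 -0.05980532724336542 [-0.063 -1.001  0.781] [[0.85, -0.26, 0.45], [-0.52, -0.39, 0.76], [-0.02, -0.88, -0.47]]
{'clock': 0.1, 'joint_positions': array([-1.41748533e+00,  2.07332085e-01,  1.54279255e+00, -3.64340386e-05,
        1.39350613e+00, -1.50468773e-01]), 'qvel': array([-0.00044166, -0.00149163, -0.00309713, -0.00102267, -0.00079476,
       -0.00160223]), 'joint_efforts': array([ 2.04755747e-04, -3.71863568e+01, -2.82292825e+01,  7.00321700e-02,
        3.11356515e-02, -5.45069815e-05]), 'tcp_pos': array([ 0.17189011, -0.54799773,  0.22941721]), 'tcp_rot': array([[ 9.54210781e-01,  2.99134860e-01, -3.46683041e-04],
       [ 2.99134939e-01, -9.54208705e-01,  2.00871939e-03],
       [ 2.70070017e-04, -2.02044671e-03, -9.99997922e-01]]), 'force': array([ 0.35039109, -0.35493805, -0.4357392 ]), 'ft_torque': array([ 2.05938528e-02, -3.55775465e-02,  8.74516593e-05]), 'gripper_force': 0.0, 'width': 1.004116628693936}
0.025
```

View pics/top0.png

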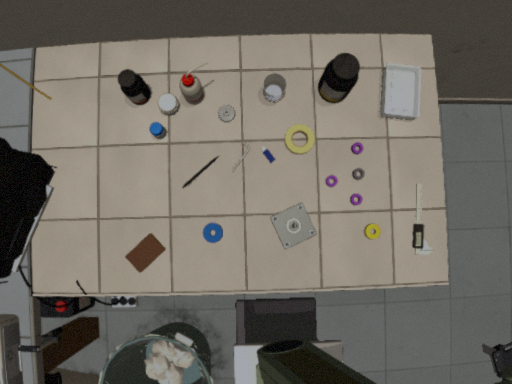

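View pics/side0.png

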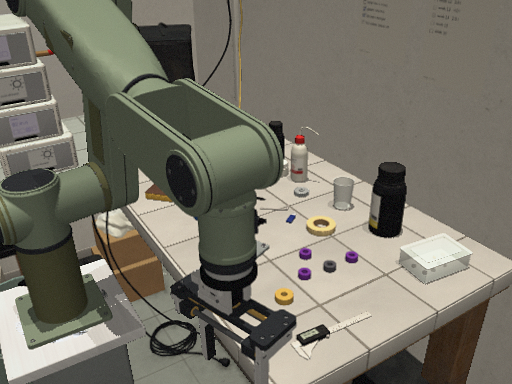

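The top view shows blue at (213,233), brass at (373,231) and dark steel at (358,174), with purple decoys around the steel ring at (357,148), (331,181) and (356,199). The spindle is at (293,226). The side view shows brass at (284,297) and steel at (330,266), while the arm hides the spindle.

```bash
cat >> h.py <<'E'
def blob(d,m,z,c=None,R=14):
    m=m.astype(np.uint8)
    if c: 
        k=np.zeros_like(m);cv2.circle(k,c,R,1,-1);m=m&k
    n,l,s,ce=cv2.connectedComponentsWithStats(m,connectivity=8);i=1+np.argmax(s[1:,4])
    ct=max(cv2.findContours((l==i).astype(np.uint8),cv2.RETR_EXTERNAL,cv2.CHAIN_APPROX_NONE)[0],key=cv2.contourArea)
    f=np.zeros_like(m);cv2.drawContours(f,[ct],-1,1,-1);M=cv2.moments(f,True)
    u,v=M['m10']/M['m00'],M['m01']/M['m00'];return u,v,M['m00'],onz(d,u,v,z)
E
python3 - <<'E'
from h import *
d=grab('top');I=d['frame'];h=cv2.cvtColor(I,cv2.COLOR_RGB2HSV);H,S,V=[h[...,i].astype(int) for i in range(3)]
print('blue',blob(d,(H>95)&(H<125)&(S>120),.018,(213,233),16))
print('brass',blob(d,(H>15)&(H<38)&(S>110),.018,(373,231)))
print('steel',blob(d,(V<125)&(S<80),.018,(358,174),10))
for n,c in(('p1',(357,148)),('p2',(331,181)),('p3',(356,199))): print(n,blob(d,(H>125)&(H<160)&(S>90),.018,c,12))
print(I[174,350:367].tolist())
cv2.imwrite('pics/c.png',cv2.resize(np.hstack([I[196:256,263:323],I[144:204,328:388]]),None,fx=6,fy=6,interpolation=cv2.INTER_NEAREST)[:,:,::-1])
E
```

```text
blue (212.37275985663084, 232.4336917562724, 279.0, array([0.48087234, 0.20657173, 0.018     ]))
brass (372.28205128205127, 230.96923076923076, 195.0, array([ 0.46952402, -0.25541   ,  0.018     ]))
steel (357.8032786885246, 173.54098360655738, 122.0, array([ 0.63784701, -0.22025794,  0.018     ]))
p1 (356.9894736842105, 147.83157894736843, 95.0, array([ 0.71361324, -0.22185277,  0.018     ]))
p2 (331.1304347826087, 180.52173913043478, 92.0, array([ 0.61971154, -0.14071198,  0.018     ]))
p3 (355.9578947368421, 199.0, 95.0, array([ 0.56381397, -0.21120162,  0.018     ]))
[[153, 144, 130], [139, 128, 117], [92, 85, 77], [52, 46, 45], [81, 76, 76], [86, 80, 82], [117, 110, 106], [149, 140, 129], [151, 143, 129], [143, 135, 121], [105, 98, 88], [61, 57, 55], [75, 73, 71], [93, 87, 86], [124, 117, 112], [152, 142, 128], [155, 147, 133]]
```

View pics/c.png

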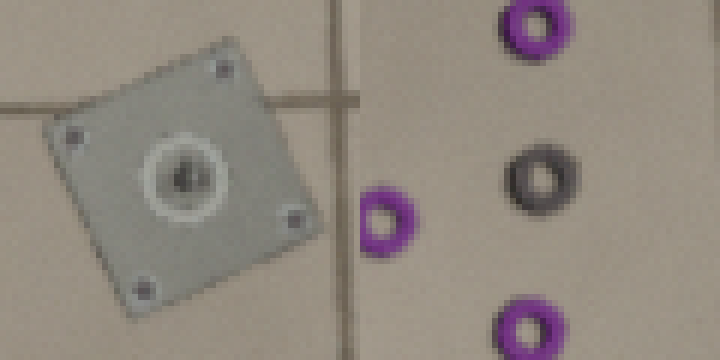

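The crop shows the bolt heads at (74,137), (223,68), (294,219) and (143,290), in 6x crop pixels, and the white shoulder rim centred near (185,180). The steel ring is at (542,181), which agrees with the mask.

```bash
python3 - <<'E'
from h import *
d=grab('top');b=np.array([(74,137),(223,68),(294,219),(143,290)])/6-.5+[263,196]
P=np.array([onz(d,u,v,.016) for u,v in b]);print(P,P.mean(0))
print(onz(d,185/6-.5+263,180/6-.5+196,.02))
print([proj(d,[*P.mean(0)[:2],z]) for z in(.02,.084)])
R=bot.state()['tcp_rot'];p=bot.state()['tcp_pos'];g=np.array([.4809,.2066,.15])
print(R.T@(g-p)*1000)
E
```

```text
[[ 0.51578595  0.02627723  0.016     ]
 [ 0.54654744 -0.04642733  0.016     ]
 [ 0.47305171 -0.07794182  0.016     ]
 [ 0.44163257 -0.00427892  0.016     ]] [ 0.49425442 -0.02559271  0.016     ]
[ 0.49347378 -0.0258572   0.02      ]
[(np.float64(293.2317172763135), np.float64(225.23052165994613)), (np.float64(295.29084032374584), np.float64(225.06387486634262))]
[ 520.60314617 -627.71537358   80.73043522]
```

Call:
{"method": "jog_arm", "body": {"delta_rot": [[0,0,0.15],[0,0,0.15],[0,0,0.004],[0,0,0],[0,0,0],[0,0,0],[0,0,0],[0,0,0],[0,0,0],[0,0,0],[0,0,0],[0,0,0]], "xyz": [[0,0,0],[0,0,0],[0,0,0],[17,-42,0],[17,-42,0],[17,-42,0],[17,-42,0],[17,-42,0],[17,-42,0],[17,-42,0],[17,-42,0],[17,-42,0]], "gripper": [0,0,0,0,0,0,0,0,0,0,0,0]}}

```text
clock: 1.4
tcp_pos: [0.3253, -0.169, 0.2306]
tcp_rot: [[1.0, 0.003, 0.001], [0.003, -1.0, -0.001], [0.001, 0.001, -1.0]]
force: [1.0, -0.0, 0.1]
width: 0.998
gripper_force: 0.0
```

Call:
{"method": "jog_arm", "body": {"delta_rot": [[0,0,0],[0,0,0],[0,0,0],[0,0,0],[0,0,0],[0,0,0],[0,0,0],[0,0,0],[0,0,0],[0,0,0],[0,0,0]], "xyz": [[17,-42,0],[17,-42,0],[17,-42,0],[17,-42,0],[17,-42,0],[17,-42,0],[17,-42,0],[17,-42,0],[17,-42,0],[0,0,0],[0,0,0]], "gripper": [0,0,0,0,0,0,0,0,0,0,0]}}

```text
clock: 2.5
tcp_pos: [0.4778, 0.2078, 0.2299]
tcp_rot: [[1.0, 0.004, -0.001], [0.004, -1.0, -0.001], [-0.001, 0.001, -1.0]]
force: [0.1, -0.2, 0.7]
width: 1.0
gripper_force: 0.0
```

Call:
{"method": "jog_arm", "body": {"delta_rot": [[0,0,0],[0,0,0],[0,0,0],[0,0,0],[0,0,0],[0,0,0],[0,0,0]], "xyz": [[3,1,40],[0,0,40],[0,0,40],[0,0,40],[0,0,25],[0,0,15],[0,0,0]], "gripper": [0,0,0,0,0,0,0], "grip_force": 20}}

```text
clock: 3.2
tcp_pos: [0.4784, 0.204, 0.0282]
tcp_rot: [[1.0, -0.001, -0.006], [-0.001, -1.0, -0.002], [-0.006, 0.002, -1.0]]
force: [-0.3, 0.6, 0.4]
width: 1.001
gripper_force: 0.0
```

Call:
{"method": "jog_arm", "body": {"delta_rot": [[0,0,0],[0,0,0],[0,0,0],[0,0,0],[0,0,0],[0,0,0],[0,0,0],[0,0,0],[0,0,0],[0,0,0]], "xyz": [[0,0,0],[0,0,0],[0,0,0],[0,0,0],[0,0,0],[0,0,0],[0,0,0],[0,0,0],[0,0,0],[0,0,0]], "gripper": [60,80,90,120,140,140,140,140,140,140], "grip_force": 20}}

```text
clock: 4.2
tcp_pos: [0.4819, 0.2067, 0.0314]
tcp_rot: [[1.0, -0.0, 0.001], [-0.0, -1.0, 0.001], [0.001, -0.001, -1.0]]
force: [-1.1, 0.5, 5.3]
width: 0.616
gripper_force: 20.0
```

Call:
{"method": "jog_arm", "body": {"delta_rot": [[0,0,0],[0,0,0],[0,0,0],[0,0,0],[0,0,0],[0,0,0],[0,0,0],[0,0,0],[0,0,0],[0,0,0],[0,0,0],[0,0,0]], "xyz": [[0,0,-10],[0,0,-30],[0,0,-35],[0,0,-25],[2,33,0],[2,33,0],[2,33,0],[2,33,0],[2,33,0],[2,33,0],[1,34,0],[0,0,0]], "gripper": [140,140,140,140,140,140,140,140,140,140,140,140]}}

```text
clock: 5.4
tcp_pos: [0.494, -0.0292, 0.1306]
tcp_rot: [[1.0, -0.005, -0.0], [-0.005, -1.0, -0.002], [-0.0, 0.002, -1.0]]
force: [-0.4, -0.1, -1.6]
width: 0.614
gripper_force: 20.0
```

```bash
python3 - <<'E'
from h import *
s=bot.state()
a=grab('side');d=grab('top');s=bot.state();print(s['tcp_pos'],s['force'])
cv2.imwrite('pics/s1.png',np.hstack([cv2.resize(a['frame'][150:300,180:340],(640,600))])[:,:,::-1])
x,y,z=s['tcp_pos'];print(proj(d,[x,y,z]),proj(a,[x,y,z]))
cv2.imwrite('pics/t1.png',cv2.resize(d['frame'][180:270,240:350],(660,540))[:,:,::-1])
E
```

```text
[ 0.49358527 -0.02616585  0.1302815 ] [-0.45716124  1.32682734 -0.88776255]
(np.float64(297.134389094402), np.float64(225.17937266505515)) (np.float64(243.15741058484423), np.float64(210.09904279794716))
```

View pics/s1.png

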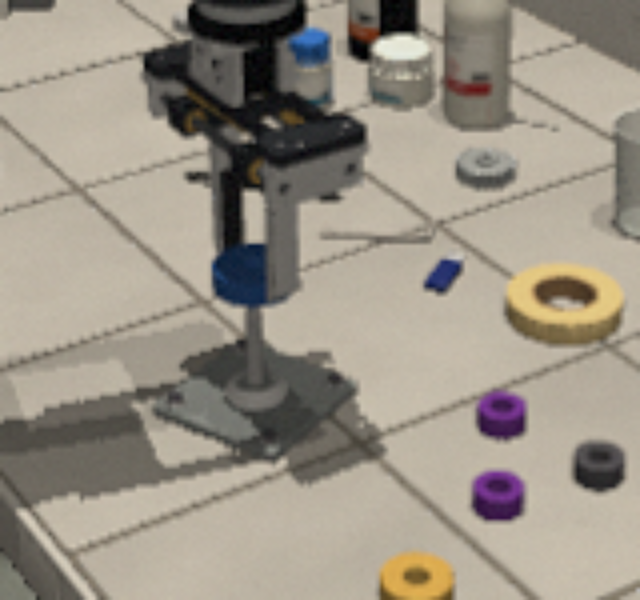

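The side view shows the blue ring held level just above the spindle tip. The shaft is at crop x≈254 and the ring's left edge at 212, so the ring looks centred to within about 2 mm. I'll check the shaft column numerically.

```bash
python3 - <<'E'
from h import *
a=grab('side')
for z in(.045,.06,.07):
    u,v=proj(a,[.494,-.0257,z]);print(u,v,a['frame'][round(v),236:252].sum(1).tolist())
I=a['frame'].astype(int);m=(I[...,2]>I[...,0]+25)
for v in range(210,228,2): 
    w=np.where(m[v,225:262])[0]+225;print(v,w.min() if len(w) else 0,w.max() if len(w) else 0)
s=bot.state();x,y,z=s['tcp_pos'];print(x,y,z)
for b in(-.0314,-.0134): 
    c=proj(a,[x-.001,y,z+b]);l=proj(a,[x-.001-.029*.853,y+.029*.52,z+b]);print(c,l)
E
```

```text
244.10911266002654 236.75229689222226 [171, 180, 194, 206, 173, 190, 248, 258, 250, 235, 244, 276, 423, 508, 509, 527]
243.95337569634043 232.16400491765063 [532, 438, 368, 401, 486, 339, 240, 250, 240, 351, 555, 549, 536, 539, 547, 535]
243.84865342256288 229.07716992333985 [466, 512, 555, 552, 531, 344, 249, 254, 257, 371, 552, 542, 540, 534, 540, 543]
210 0 0
212 235 244
214 233 244
216 232 244
218 233 244
220 233 245
222 234 245
224 236 245
226 0 0
0.4935802860460983 -0.02540457960590891 0.1302492148712848
(np.float64(243.03523186307183), np.float64(220.14810760116816)) (np.float64(232.32157247970082), np.float64(220.3600947353192))
(np.float64(242.8376514600106), np.float64(214.41363597791613)) (np.float64(232.0533637992797), np.float64(214.62838196487257))
```

Call:
{"method": "jog_arm", "body": {"delta_rot": [[0,0,0],[0,0,0],[0,0,0],[0,0,0],[0,0,0],[0,0,0],[0,0,0]], "xyz": [[0.5,0,5],[0,0,5],[0,0,5],[0,0,5],[0,0,5],[0,0,5],[0,0,0]], "gripper": [140,140,140,140,140,140,140]}}

```text
clock: 6.25
tcp_pos: [0.4939, -0.0256, 0.0995]
tcp_rot: [[1.0, -0.0, -0.002], [-0.0, -1.0, 0.0], [-0.002, -0.0, -1.0]]
force: [0.4, 0.3, -0.8]
width: 0.619
gripper_force: 20.0
```

Call:
{"method": "jog_arm", "body": {"delta_rot": [[0,0,0],[0,0,0],[0,0,0],[0,0,0],[0,0,0],[0,0,0],[0,0,0],[0,0,0],[0,0,0]], "xyz": [[0,0,6],[0,0,8],[0,0,8],[0,0,8],[0,0,7],[0,0,5],[0,0,3],[0,0,1.5],[0,0,0]], "gripper": [140,140,140,140,140,140,140,140,140]}}

```text
clock: 7.15
tcp_pos: [0.4946, -0.0257, 0.0539]
tcp_rot: [[1.0, -0.0, -0.0], [-0.0, -1.0, 0.0], [-0.0, -0.0, -1.0]]
force: [0.4, 0.5, -0.9]
width: 0.619
gripper_force: 20.0
```

Call:
{"method": "jog_arm", "body": {"delta_rot": [[0,0,0],[0,0,0],[0,0,0],[0,0,0],[0,0,0]], "xyz": [[0,0,1],[0,0,1],[0,0,0.5],[0,0,0],[0,0,0]], "gripper": [140,140,140,140,140]}}

```text
clock: 7.65
tcp_pos: [0.4946, -0.0257, 0.0515]
tcp_rot: [[1.0, -0.0, 0.0], [-0.0, -1.0, -0.0], [0.0, 0.0, -1.0]]
force: [-0.4, -0.2, -0.7]
width: 0.615
gripper_force: 20.0
```

Call:
{"method": "jog_arm", "body": {"delta_rot": [[0,0,0],[0,0,0],[0,0,0],[0,0,0]], "xyz": [[0,0,0.5],[0,0,0.5],[0,0,0.3],[0,0,0]], "gripper": [140,140,140,140]}}

```text
clock: 8.05
tcp_pos: [0.4947, -0.0258, 0.0513]
tcp_rot: [[1.0, -0.0, -0.0], [-0.0, -1.0, -0.0], [-0.0, 0.0, -1.0]]
force: [-3.5, 0.7, 8.4]
width: 0.62
gripper_force: 20.0
```

Call:
{"method": "jog_arm", "body": {"delta_rot": [[0,0,0],[0,0,0],[0,0,0],[0,0,0],[0,0,0],[0,0,0],[0,0,0],[0,0,0],[0,0,0]], "xyz": [[0,0,0],[0,0,0],[0,0,0],[0,0,0],[0,0,-10],[0,0,-30],[0,0,-40],[0,0,-10],[0,0,0]], "gripper": [80,60,30,20,20,20,20,20,20]}}

```text
clock: 8.95
tcp_pos: [0.4966, -0.0262, 0.1428]
tcp_rot: [[1.0, -0.0, 0.006], [-0.0, -1.0, -0.001], [0.006, 0.001, -1.0]]
force: [0.1, -0.3, -0.3]
width: 0.921
gripper_force: 0.0
```

Call:
{"method": "jog_arm", "body": {"delta_rot": [[0,0,0],[0,0,0],[0,0,0],[0,0,0],[0,0,0],[0,0,0],[0,0,0],[0,0,0]], "xyz": [[-5,40,0],[-5,45,0],[-5,45,0],[-5,45,0],[-5,40,0],[0,15,0],[0,0,0],[0,0,0]], "gripper": [20,20,20,20,20,20,20,20]}}

```text
clock: 9.75
tcp_pos: [0.4689, -0.2542, 0.1388]
tcp_rot: [[1.0, -0.0, -0.002], [-0.0, -1.0, 0.003], [-0.002, -0.003, -1.0]]
force: [1.0, 0.2, -0.6]
width: 0.92
gripper_force: 0.0
```

```bash
python3 - <<'E'
from h import *
a=grab('side');d=grab('top');s=bot.state();print(s['tcp_pos'],s['force'],s['width'])
v=lambda I,x,y:cv2.resize(I[y:y+100,x:x+130],(390,300))
cv2.imwrite('pics/s2.png',np.hstack([v(a['frame'],180,170),v(d['frame'],240,180)])[:,:,::-1])
E
```

```text
[ 0.46935361 -0.25367511  0.13939557] [0.45053455 0.34908082 0.3462419 ] 0.9243531585627058
```

View pics/s2.png

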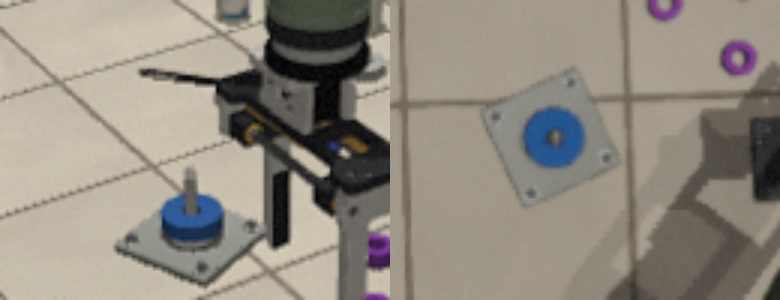

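The side and top crops show the blue ring flat on the shoulder, with the shaft standing out of its bore. Next is the brass ring.

Call:
{"method": "jog_arm", "body": {"delta_rot": [[0,0,0],[0,0,0],[0,0,0],[0,0,0],[0,0,0],[0,0,0],[0,0,0]], "xyz": [[0,1.5,35],[0,0,40],[0,0,20],[0,0,10],[0,0,4],[0,0,0],[0,0,0]], "gripper": [20,20,20,20,20,20,20]}}

```text
clock: 10.55
tcp_pos: [0.4707, -0.2577, 0.0326]
tcp_rot: [[1.0, 0.0, 0.002], [0.0, -1.0, -0.002], [0.002, 0.002, -1.0]]
force: [-0.0, -0.7, -0.6]
width: 0.923
gripper_force: 0.0
```

Call:
{"method": "jog_arm", "body": {"delta_rot": [[0,0,0],[0,0,0],[0,0,0],[0,0,0],[0,0,0],[0,0,0],[0,0,0],[0,0,0],[0,0,0]], "xyz": [[0,0,0],[0,0,0],[0,0,0],[0,0,0],[0,0,0],[0,0,0],[0,0,0],[0,0,0],[0,0,0]], "gripper": [80,100,115,130,150,170,170,170,170], "grip_force": 20}}

```text
clock: 11.45
tcp_pos: [0.4695, -0.257, 0.0312]
tcp_rot: [[1.0, -0.0, -0.0], [-0.0, -1.0, 0.001], [-0.0, -0.001, -1.0]]
force: [-0.1, 1.2, 1.6]
width: 0.475
gripper_force: 20.0
```

Call:
{"method": "jog_arm", "body": {"delta_rot": [[0,0,0],[0,0,0],[0,0,0],[0,0,0],[0,0,0],[0,0,0],[0,0,0],[0,0,0],[0,0,0],[0,0,0],[0,0,0],[0,0,0]], "xyz": [[0,0,-10],[0,0,-30],[0,0,-35],[0,0,-25],[4,-30,0],[4,-35,0],[4,-35,0],[4,-35,0],[4,-35,0],[4,-35,0],[1,-26,0],[0,0,0]], "gripper": [170,170,170,170,170,170,170,170,170,170,170,170]}}

```text
clock: 12.65
tcp_pos: [0.4944, -0.0237, 0.1315]
tcp_rot: [[1.0, 0.004, 0.0], [0.004, -1.0, 0.0], [0.0, -0.0, -1.0]]
force: [-0.1, -0.5, 0.1]
width: 0.476
gripper_force: 20.0
```

```bash
python3 - <<'E'
from h import *
a=grab('side');s=bot.state();print(s['tcp_pos'],s['force'],s['width'])
I=a['frame']
cv2.imwrite('pics/s3.png',cv2.resize(I[170:270,180:310],(780,600))[:,:,::-1])
h=cv2.cvtColor(I,cv2.COLOR_RGB2HSV);m=(h[...,0]>12)&(h[...,0]<35)&(h[...,1]>140)
for v in range(208,230,2):
    w=np.where(m[v,225:262])[0]+225;print(v,w.min() if len(w) else 0,w.max() if len(w) else 0)
x,y,z=s['tcp_pos'];print([proj(a,[x-t*.853,y+t*.52,z-.0312]) for t in(0,.023)])
E
```

```text
[ 0.49459966 -0.02532902  0.13148795] [-0.29811148  0.20849951 -0.9620675 ] 0.47401570745005517
208 0 0
210 0 0
212 237 243
214 235 243
216 235 243
218 235 243
220 236 243
222 237 243
224 0 0
226 0 0
228 0 0
[(np.float64(243.6474709456511), np.float64(219.46588763413214)), (np.float64(235.15155919389477), np.float64(219.63430759432197))]
```

View pics/s3.png

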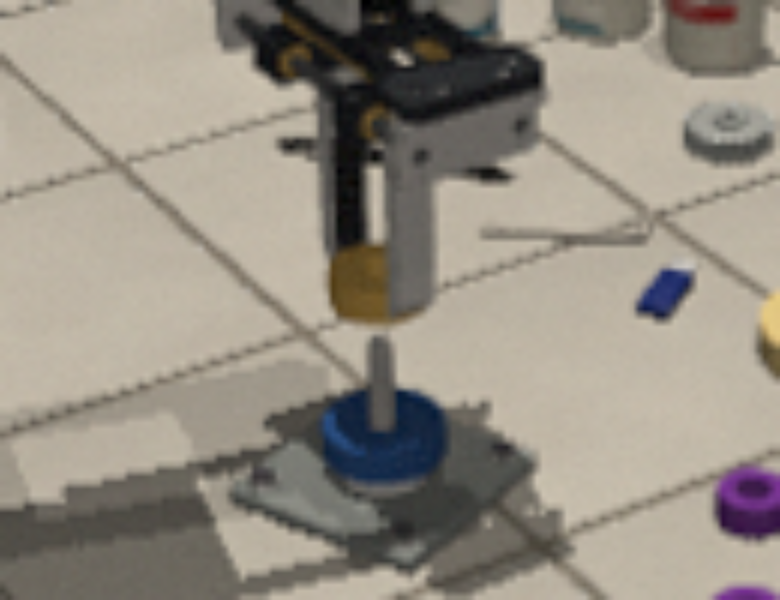

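The view shows brass held level, its left edge at column 235 as predicted and the shaft tip directly below it. I'm lowering it now.

Call:
{"method": "jog_arm", "body": {"delta_rot": [[0,0,0],[0,0,0],[0,0,0],[0,0,0],[0,0,0],[0,0,0],[0,0,0]], "xyz": [[0,0.3,5],[0,0,5],[0,0,5],[0,0,5],[0,0,5],[0,0,5],[0,0,0]], "gripper": [170,170,170,170,170,170,170]}}

```text
clock: 13.4
tcp_pos: [0.4939, -0.0263, 0.1001]
tcp_rot: [[1.0, -0.0, -0.002], [-0.0, -1.0, 0.001], [-0.002, -0.001, -1.0]]
force: [0.7, -0.2, -1.8]
width: 0.474
gripper_force: 20.0
```

Call:
{"method": "jog_arm", "body": {"delta_rot": [[0,0,0],[0,0,0],[0,0,0],[0,0,0],[0,0,0],[0,0,0],[0,0,0]], "xyz": [[0,0,6],[0,0,8],[0,0,8],[0,0,5],[0,0,2],[0,0,0],[0,0,0]], "gripper": [170,170,170,170,170,170,170]}}

```text
clock: 14.1
tcp_pos: [0.4943, -0.0263, 0.0717]
tcp_rot: [[1.0, -0.0, -0.001], [-0.0, -1.0, 0.0], [-0.001, -0.0, -1.0]]
force: [-0.6, 2.0, -2.8]
width: 0.472
gripper_force: 20.0
```

Call:
{"method": "jog_arm", "body": {"delta_rot": [[0,0,0],[0,0,0],[0,0,0],[0,0,0],[0,0,0]], "xyz": [[0,0,0.7],[0,0,0.7],[0,0,0.6],[0,0,0],[0,0,0]], "gripper": [170,170,170,170,170]}}

```text
clock: 14.6
tcp_pos: [0.4946, -0.0263, 0.0704]
tcp_rot: [[1.0, -0.0, 0.0], [-0.0, -1.0, 0.0], [0.0, -0.0, -1.0]]
force: [-1.6, 4.9, 3.3]
width: 0.472
gripper_force: 20.0
```

Call:
{"method": "jog_arm", "body": {"delta_rot": [[0,0,0],[0,0,0],[0,0,0],[0,0,0],[0,0,0]], "xyz": [[0,-0.7,0],[0,0,0.4],[0,0,0.4],[0,0,0.2],[0,0,0]], "gripper": [170,170,170,170,170]}}

```text
clock: 15.1
tcp_pos: [0.4946, -0.0262, 0.0692]
tcp_rot: [[1.0, -0.0, 0.0], [-0.0, -1.0, -0.001], [0.0, 0.001, -1.0]]
force: [-1.7, 1.7, 0.9]
width: 0.476
gripper_force: 20.0
```

Call:
{"method": "jog_arm", "body": {"delta_rot": [[0,0,0],[0,0,0],[0,0,0],[0,0,0]], "xyz": [[0,0,0.4],[0,0,0.4],[0,0,0.3],[0,0,0]], "gripper": [170,170,170,170]}}

```text
clock: 15.5
tcp_pos: [0.4947, -0.0262, 0.0691]
tcp_rot: [[1.0, 0.0, -0.0], [0.0, -1.0, -0.001], [-0.0, 0.001, -1.0]]
force: [-4.5, 1.5, 8.9]
width: 0.476
gripper_force: 20.0
```

Call:
{"method": "jog_arm", "body": {"delta_rot": [[0,0,0],[0,0,0],[0,0,0],[0,0,0],[0,0,0],[0,0,0],[0,0,0],[0,0,0],[0,0,0]], "xyz": [[0,0,0],[0,0,0],[0,0,0],[0,0,0],[0,0,-10],[0,0,-30],[0,0,-30],[0,0,-5],[0,0,0]], "gripper": [110,90,70,70,70,70,70,70,70]}}

```text
clock: 16.4
tcp_pos: [0.4958, -0.0261, 0.1446]
tcp_rot: [[1.0, -0.0, 0.004], [-0.0, -1.0, -0.001], [0.004, 0.001, -1.0]]
force: [-0.0, -0.1, -1.0]
width: 0.727
gripper_force: 0.0
```

Call:
{"method": "jog_arm", "body": {"delta_rot": [[0,0,0],[0,0,0],[0,0,0],[0,0,0],[0,0,0],[0,0,0],[0,0,0],[0,0,0],[0,0,0]], "xyz": [[22,30,0],[24,33,0],[24,33,0],[24,33,0],[24,33,0],[17,22,0],[8,10,0],[0,0,0],[0,0,0]], "gripper": [90,90,90,90,90,90,90,90,90]}}

```text
clock: 17.3
tcp_pos: [0.6362, -0.2191, 0.1409]
tcp_rot: [[1.0, -0.0, -0.003], [-0.0, -1.0, 0.002], [-0.003, -0.002, -1.0]]
force: [-0.4, 1.0, -0.2]
width: 0.644
gripper_force: 0.0
```

```bash
python3 - <<'E'
from h import *
a=grab('side');s=bot.state();print(s['tcp_pos'],s['force'],s['width'])
cv2.imwrite('pics/s4.png',cv2.resize(a['frame'][150:330,190:430],(800,600))[:,:,::-1])
E
```

```text
[ 0.63632016 -0.21872295  0.14142125] [-0.03924792  1.01440605  0.59616941] 0.646624764940507
```

View pics/s4.png

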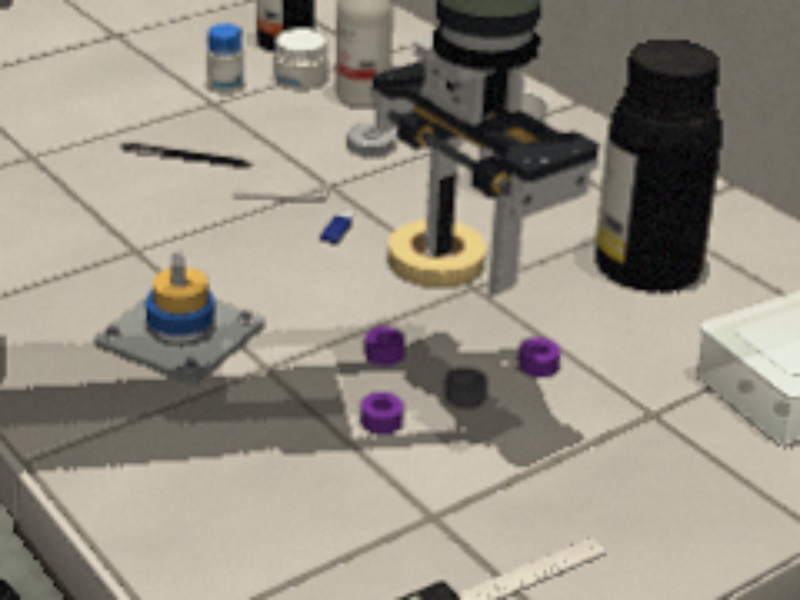

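The view shows brass flat on blue, and the steel ring among the purple decoys beneath the gripper.

Call:
{"method": "jog_arm", "body": {"delta_rot": [[0,0,0],[0,0,0],[0,0,0],[0,0,0],[0,0,0],[0,0,0],[0,0,0]], "xyz": [[1.5,1.5,35],[0,0,40],[0,0,20],[0,0,10],[0,0,5],[0,0,0],[0,0,0]], "gripper": [90,90,90,90,90,90,90]}}

```text
clock: 18.05
tcp_pos: [0.6403, -0.2217, 0.0349]
tcp_rot: [[1.0, 0.0, 0.003], [0.0, -1.0, -0.001], [0.003, 0.001, -1.0]]
force: [0.0, -0.6, 0.0]
width: 0.65
gripper_force: 0.0
```

Call:
{"method": "jog_arm", "body": {"delta_rot": [[0,0,0],[0,0,0],[0,0,0],[0,0,0],[0,0,0],[0,0,0],[0,0,0],[0,0,0],[0,0,0]], "xyz": [[0,0,0],[0,0,0],[0,0,0],[0,0,0],[0,0,0],[0,0,0],[0,0,0],[0,0,0],[0,0,0]], "gripper": [120,135,150,165,180,200,200,200,200], "grip_force": 20}}

```text
clock: 18.95
tcp_pos: [0.6392, -0.2214, 0.0333]
tcp_rot: [[1.0, -0.0, 0.0], [-0.0, -1.0, -0.0], [0.0, 0.0, -1.0]]
force: [-1.3, 1.5, 3.6]
width: 0.346
gripper_force: 20.0
```

Call:
{"method": "jog_arm", "body": {"delta_rot": [[0,0,0],[0,0,0],[0,0,0],[0,0,0],[0,0,0]], "xyz": [[0,0,-10],[0,0,-30],[0,0,-40],[0,0,-25],[0,0,0]], "gripper": [200,200,200,200,200]}}

```text
clock: 19.45
tcp_pos: [0.6424, -0.2231, 0.1441]
tcp_rot: [[1.0, -0.0, 0.01], [-0.0, -1.0, -0.005], [0.01, 0.005, -1.0]]
force: [0.6, 0.1, -0.9]
width: 0.349
gripper_force: 20.0
```

Call:
{"method": "jog_arm", "body": {"delta_rot": [[0,0,0],[0,0,0],[0,0,0],[0,0,0],[0,0,0],[0,0,0],[0,0,0],[0,0,0],[0,0,0],[0,0,0]], "xyz": [[-18,-25,0],[-24,-33,0],[-24,-33,0],[-24,-33,0],[-24,-33,0],[-18,-24,0],[-11,-14.5,0],[0,0,0],[0,0,0],[0,0,0]], "gripper": [200,200,200,200,200,200,200,200,200,200]}}

```text
clock: 20.45
tcp_pos: [0.4973, -0.027, 0.1382]
tcp_rot: [[1.0, -0.001, 0.001], [-0.001, -1.0, -0.001], [0.001, 0.001, -1.0]]
force: [-0.6, 0.2, -0.4]
width: 0.343
gripper_force: 20.0
```

```bash
python3 - <<'E'
from h import *
a=grab('side');s=bot.state();print(s['tcp_pos'],s['force'],s['width'])
cv2.imwrite('pics/s5.png',cv2.resize(a['frame'][180:250,200:290],(720,560))[:,:,::-1])
x,y,z=s['tcp_pos'];x-=.0014;print([proj(a,[x-t*.853,y+t*.52,z-.0333]) for t in(0,.017)])
E
```

```text
[ 0.49723635 -0.02703572  0.13817681] [ 0.46894077 -0.0949699   0.31105809] 0.34569059691781007
[(np.float64(244.31583890308895), np.float64(218.1516362423602)), (np.float64(238.0217545336675), np.float64(218.27671933238904))]
```

View pics/s5.png

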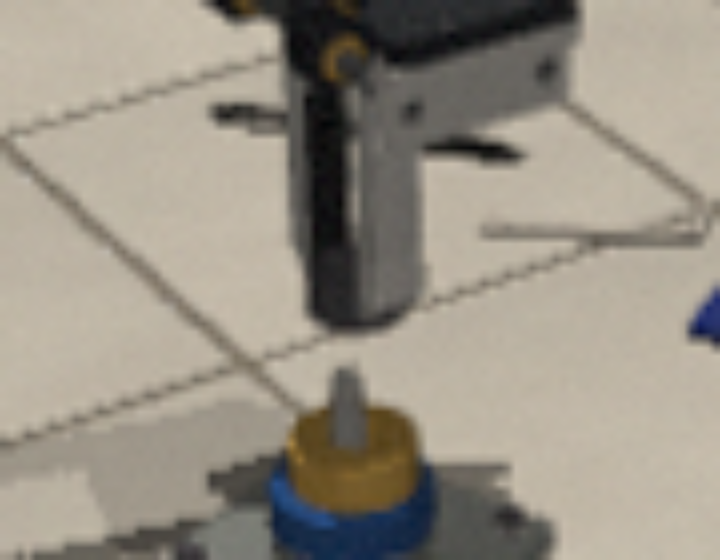

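The steel ring is held level with its centre near crop x 355, and the shaft is at 346, so the ring sits about 1 px to the right. I'm correcting for that and lowering.

Call:
{"method": "jog_arm", "body": {"delta_rot": [[0,0,0],[0,0,0],[0,0,0],[0,0,0],[0,0,0],[0,0,0],[0,0,0],[0,0,0],[0,0,0]], "xyz": [[-1.5,-1.2,0],[0,0,5],[0,0,6],[0,0,5],[0,0,4],[0,0,4],[0,0,4],[0,0,3],[0,0,0]], "gripper": [200,200,200,200,200,200,200,200,200]}}

```text
clock: 21.4
tcp_pos: [0.4942, -0.0245, 0.1065]
tcp_rot: [[1.0, -0.0, -0.001], [-0.0, -1.0, 0.0], [-0.001, -0.0, -1.0]]
force: [-0.1, -0.1, -0.4]
width: 0.346
gripper_force: 20.0
```

Call:
{"method": "jog_arm", "body": {"delta_rot": [[0,0,0],[0,0,0],[0,0,0],[0,0,0],[0,0,0],[0,0,0]], "xyz": [[0.5,0.6,1],[0,0,4],[0,0,4],[0,0,4],[0,0,2],[0,0,0]], "gripper": [200,200,200,200,200,200]}}

```text
clock: 22.0
tcp_pos: [0.4947, -0.0252, 0.0915]
tcp_rot: [[1.0, -0.0, -0.001], [-0.0, -1.0, 0.0], [-0.001, -0.0, -1.0]]
force: [0.9, -0.2, 0.3]
width: 0.35
gripper_force: 20.0
```

Call:
{"method": "jog_arm", "body": {"delta_rot": [[0,0,0],[0,0,0],[0,0,0],[0,0,0],[0,0,0]], "xyz": [[0,0,0.7],[0,0,0.6],[0,0,0.4],[0,0,0],[0,0,0]], "gripper": [200,200,200,200,200]}}

```text
clock: 22.5
tcp_pos: [0.4952, -0.0252, 0.0904]
tcp_rot: [[1.0, -0.0, 0.0], [-0.0, -1.0, -0.0], [0.0, 0.0, -1.0]]
force: [0.2, -0.2, -0.8]
width: 0.344
gripper_force: 20.0
```

Call:
{"method": "jog_arm", "body": {"delta_rot": [[0,0,0],[0,0,0],[0,0,0],[0,0,0],[0,0,0],[0,0,0]], "xyz": [[0,0,0.6],[0,0,0.5],[0,0,0.5],[0,0,0.4],[0,0,0],[0,0,0]], "gripper": [200,200,200,200,200,200]}}

```text
clock: 23.1
tcp_pos: [0.4952, -0.0253, 0.0892]
tcp_rot: [[1.0, -0.0, 0.0], [-0.0, -1.0, -0.0], [0.0, 0.0, -1.0]]
force: [-2.2, 0.7, 6.2]
width: 0.349
gripper_force: 20.0
```

Seated: 6 N of contact at the expected height. Next I release and retreat.

Call:
{"method": "jog_arm", "body": {"delta_rot": [[0,0,0],[0,0,0],[0,0,0],[0,0,0],[0,0,0],[0,0,0],[0,0,0],[0,0,0],[0,0,0],[0,0,0],[0,0,0]], "xyz": [[0,0,0],[0,0,0],[0,0,0],[0,0,0],[0,0,-10],[0,0,-30],[0,0,-40],[0,40,-20],[0,40,0],[0,40,0],[0,0,0]], "gripper": [150,120,90,90,90,90,90,90,90,90,90]}}

```text
clock: 24.2
tcp_pos: [0.4956, -0.1496, 0.1898]
tcp_rot: [[1.0, -0.005, 0.002], [-0.005, -1.0, -0.003], [0.002, 0.003, -1.0]]
force: [0.2, 1.1, 0.4]
width: 0.645
gripper_force: 0.0
```

```bash
python3 - <<'E'
from h import *
a=grab('side');d=grab('top')
v=lambda I,x,y:cv2.resize(I[y:y+100,x:x+130],(390,300))
cv2.imwrite('pics/s6.png',np.hstack([v(a['frame'],180,170),v(d['frame'],240,180)])[:,:,::-1])
E
```

```text
(no output)
```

View pics/s6.png

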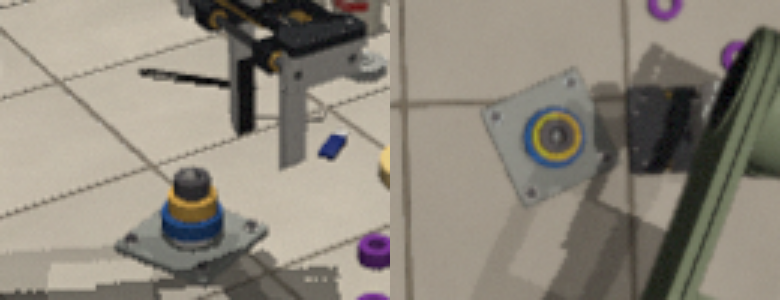

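The side and top crops show the blue, brass and steel rings stacked flat and concentric around crop (192,200), with the gripper well clear.

```bash
python3 -c "
from rig import bot
print(bot.hand_in())"
```

```text
the job is handed in; nothing more can be done
None
```

The blue, brass and steel rings are on the spindle in that order, each lowered down the shaft and sitting flat; I handed the job in at about 24 s, with the gripper clear.

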